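# Shim the rocking inspection microscope

### The arm

A 6-joint arm with a two-finger parallel gripper is mounted at the origin on the work surface. World frame = base frame: x ahead of the robot, y to its left, z up, the work surface at z = 0. Lengths are in m, angles in rad, forces in N, time in s.
With the tool pointing down it reaches from about 0.375 to 0.9 m from the base axis. Payload 3.1 kg.
Tool frame: the origin (TCP) lies midway between the tips of the shut fingers; the grasp point (between the pads) lies 19 mm behind it; z points along the fingers, x is the direction in which the jaws open and shut, and the axes are right-handed (so a half turn about z gives the same grasp; the last joint's range is limited). The gripper opens to 85 mm and grips with 20 to 120 N. Pads are 22 mm wide; open, the fingers measure 114 mm over their backs; the gripper's body (76 mm by 85 mm) begins 54 mm behind the grasp point. The pads swing forward as they close: fully open they stand 13 mm farther back than shut.
Start: joints at [-1.438, 0.527, 1.433, -0, 1.181, -0.178], TCP at [0.191, -0.595, 0.231] pointing down, gripper open.
Joint ranges: [-3.08, 3.08], [-0.75, 2.2], [0.22, 2.44], [-1.43, 4.57], [0, 2.65], [-2.85, 2.85]. Speed limits (rad/s): [2.79, 2.79, 3.14, 3.14, 3.14, 3.14].

### API

Orientations are given as a unit quaternion [x, y, z, w].
In Python, from station import * gives the robot as it stands.
- The arm moves only by the tool servo_tool, never from a script. Its argument "targets" is a list of rows, each a list of 6 numbers: the shift along the tool's x, y, z in mm, then the turn, a rotation vector about the tool's x, y, z in degrees. A call has 1 to 10 rows; each row is the pose to reach, as a shift and turn from the pose commanded when the call began, along the tool's axes at that moment; what a row does not reach only later rows make up. A row lasts 1/8 s, in which the tool goes at most 62.5 mm and 10.7 degrees, less where a joint would pass 70% of its speed; a pose out of reach is approached as far as the arm can. A call with a gripper value outside its range is refused whole. "gripper" is the finger opening in mm, from 0 to 85.4, set as the call begins (left out, the last holds). The fingers move at their own pace and stop on an object; "newtons" is the grip in N (left out, the last holds). Time passes only in rows, so rows that repeat a pose let the fingers close. It gives the time, the measured TCP pose, the force and the opening at its end, in the units of the state.
- sense(): the state, without advancing time (a new reading comes with each control period).
- snapshot(name): name is "side" or "top" or "wrist"; returns a dict with "color" (420x560x3 uint8, red, green, blue), "vfov" (degrees; the focal length in pixels is half the picture's height over the tangent of half this angle, whatever the lens; pixels are square), "cx", "cy" (the principal point, pixels), "R" (3x3) and "t" (3): a world point X has camera coordinates R X + t. Camera axes: x right, y down, z forward; pixel columns grow to the right and rows downward; lengths in m; the calibration is good to about 2 mm. A picture is of the moment at which its call begins. There is no depth.
- sign_off(): hands the job in, once; it reports no verdict.
The state is a dict: "t": time; "q": joint angles; "qd": joint speeds; "tau": joint torques, N m; "tcp_pos": TCP position; "tool_rot": TCP orientation; "force": force on the tool from outside, world axes, zero at the start; "ft_torque": the same for the moment, N m; "finger_gap": opening from 0.0 (shut) to 1.0 (fully open).
Only numpy, scipy, OpenCV 4.12 (cv2) and the standard library are available. Lean on these libraries where they do the work, as an engineer would, in place of code of your own. Each camera call takes 0.05 s, during which the arm holds its last target. There are 200 camera calls.

### The job

The tool-inspection microscope rocks because its front right foot has lost its rubber boot. Push the wooden wedge shim, thin end first, under that bare steel foot with your fingertips until the microscope stands level on all four points and the rocking stops; do not pinch or lift the shim, do not touch the microscope or shove it out of its place, and leave the other things alone.

Things in the scene. Friction and masses are not known exactly. Their poses are not given: they have to be found in the camera images.
- scope: Bench microscope, loose, about 2.5 kg: white base plate 210 x 170 x 16 mm, its top 42 mm above the table, on four feet; 300 mm steel column 75 mm behind the centre, tube over a round stage. Origin: under the base's middle, at table height when level; x to its rear, y to its left, z up. At first it leans about 0.07 rad down onto the bare foot; rightly shimmed its z is upright.
- foot_bare: Front right foot, bare steel stub 24 mm in diameter with a hemispherical end, 7 mm shorter than the other feet and 20 mm in from the base's front and right edges. Origin: its lowest point, at (-85, -65, 7) mm in the microscope's frame. It rests on the table at first, carrying only a few newtons, and rides up the shim pushed under it.
- foot_right_rear: Right rear foot: black rubber boot, 32 mm in diameter, 26 mm high, hemispherical end; origin at its lowest point, at (85, -65, 0) mm in the microscope's frame.
- foot_left_rear: Left rear foot, the same, at (85, 65, 0) mm; it hangs about 7 mm clear of the table while the microscope leans on the bare foot and takes load again when the rocking stops.
- foot_left_front: Left front foot, the same, at (-85, 65, 0) mm.
- shim: Pale wooden wedge, loose, 60 g, 100 mm long (its y), 40 mm wide (its x), flat underneath; the top slopes evenly from 1.5 mm high at the thin end (+y) to 16 mm at the square thick end (-y). Origin: middle of the underside. It lies right of the microscope, thin end roughly towards the bare foot but off line and askew. Friction holds it where it is left, also under the foot.
- shim_tip (a point): Middle of the shim's thin end, on the table. Pushed in along the microscope's y axis, the shim levels the microscope when this point is about 37 mm past the middle of the bare foot. Getting under the foot takes 2 to 6 N, sliding on 1 to 3 N; once level the shim goes tight (5 N and more) and pushing harder (7 to 14 N) slides the microscope along.
- shim_thick_end (a point): Middle of the lower edge of the shim's thick end face, on the table; at the right depth it is about 63 mm out from the middle of the bare foot, 43 mm out from the base's right edge.
- collet_chuck: Steel collet chuck standing upright, 63 mm in diameter, 100 mm high; leave it alone. Origin under its centre.
- jar: Small clear jar with a white cap, 56 mm in diameter, 75 mm high; leave it alone. Origin under its centre.
- brush: Bench brush lying on the table; leave it alone. Origin under its middle.

How it is judged:
At the end, for the whole second after the job is handed in: The bare foot rests on the shim and all four feet carry weight (more than 0.5 N each), the microscope is level within 0.015 rad and at rest, less than 10 mm from where it stood, the shim flat on the table and let go (contact force between foot_bare and shim above 0.5 N and contact force between each of foot_right_rear, foot_left_rear, foot_left_front and anything else above 0.5 N and angle between scope's own z axis and vertical below 0.015 rad and angle between shim's own z axis and vertical below 0.03 rad and distance of scope from where it was at the start of the episode below 0.01 m and linear speed of each of scope, shim below 0.01 m/s); the robot touches nothing.
It fails at once if the microscope is shoved out of its place (its middle by 10 mm or the bare foot by 15 mm) or tipped (0.15 rad) (distance of scope from where it was at the start of the episode above 0.01 m or distance of foot_bare from where it was at the start of the episode above 0.015 m or angle between scope's own z axis and vertical above 0.15 rad).
It fails at once if the fingers push on the microscope itself (more than 3 N) (contact force between the fingers and scope above 3 N).
It fails at once if the shim is lifted (its middle 12 mm up, or tilted 0.2 rad) (height (world z) of shim above 0.012 m or angle between shim's own z axis and vertical above 0.2 rad).
It fails at once if the shim is pinched or forced (more than 30 N from the fingers) (contact force between the fingers and shim above 30 N).
It fails at once if the chuck, the jar or the brush is moved by 20 mm (distance of any of collet_chuck, jar, brush from where it was at the start of the episode above 0.02 m).
It also fails if it takes over 51 s, if anything falls off the work surface, if the arm or the gripper's body presses on something with over 40 N, if the wrist force passes 120 N, or if a joint passes its speed limit or range.

## Working session

There is one attempt and no reset: what is moved stays moved. The work goes in short steps, Python scripts to look and compute and a tool call to move; the robot and the scene stay as the last step left them, time stands still between calls to the robot, and variables do not carry over. Pictures are saved under pics/ and viewed, about 8 in all and at most 12, crops included, and the job is handed in when it is done.

Besides the shell and the picture viewer there is one more tool, called after "Emit:" in YAML: its name, and indented under it one key for each argument. servo_tool: Moves the arm, as the interface text tells. Its arguments: {"type":"object","properties":{"targets":{"type":"array","items":{"type":"array","items":{"type":"number"}}},"gripper":{"type":"number"},"newtons":{"type":"number"}},"required":["targets"]}

```bash
mkdir -p pics
cat > h.py <<'E'
from station import *
import numpy as np, cv2
def snap(n,fn=None):
    s=snapshot(n)
    if fn: cv2.imwrite('pics/'+fn,cv2.cvtColor(s['color'],cv2.COLOR_RGB2BGR))
    return s
def ray(s,u,v,z=0.):
    f=s['color'].shape[0]/2/np.tan(np.radians(s['vfov'])/2)
    R=np.array(s['R']);t=np.array(s['t']);c=-R.T@t
    d=R.T@np.array([(u-s['cx'])/f,(v-s['cy'])/f,1])
    return c+d*(z-c[2])/d[2]
def proj(s,X):
    f=s['color'].shape[0]/2/np.tan(np.radians(s['vfov'])/2)
    p=np.array(s['R'])@np.array(X)+np.array(s['t']);return np.array([s['cx']+f*p[0]/p[2],s['cy']+f*p[1]/p[2]])
E
python3 - <<'E'
from h import *
a=snap('top');b=snap('side')
im=np.hstack([a['color'],b['color']])[:,:,::-1]
cv2.imwrite('pics/top.png',a['color'][:,:,::-1]);cv2.imwrite('pics/side.png',b['color'][:,:,::-1])
for s in(a,b):print(s['vfov'],s['cx'],s['cy'],-np.array(s['R']).T@s['t'],np.round(s['R'],2).tolist())
print(sense())
E
```

```text
48.850760242008086 279.77242439189956 210.78302401176518 [0.44880097 0.02281084 1.10366808] [[-0.02, -1.0, -0.01], [-0.99, 0.02, -0.16], [0.16, 0.01, -0.99]]
47.393027316112544 270.09031702617716 208.16626392223458 [0.36855383 0.88500874 1.12644528] [[-0.95, -0.3, 0.01], [-0.24, 0.74, -0.63], [0.18, -0.6, -0.78]]
{'t': 0.1, 'q': array([-1.43852266e+00,  5.28347523e-01,  1.43379095e+00,  1.07860943e-05,
        1.18141347e+00, -1.78479711e-01]), 'qd': array([ 0.00047554, -0.00037323, -0.00217816,  0.00166475, -0.0011056 ,
        0.00200045]), 'tau': array([ 2.41365694e-05, -4.43302882e+01, -1.78586465e+01, -2.83028767e-04,
        3.83779625e-03, -1.17154670e-06]), 'tcp_pos': array([ 0.19106535, -0.59439209,  0.23044192]), 'tool_rot': array([ 8.08013260e-01, -5.89163485e-01, -6.72916835e-04, -7.11972699e-04]), 'force': array([0.48808038, 0.5049349 , 0.71192983]), 'ft_torque': array([-0.00487462, -0.0037969 ,  0.01076175]), 'finger_gap': 0.9998657880319194}
```

View pics/top.png

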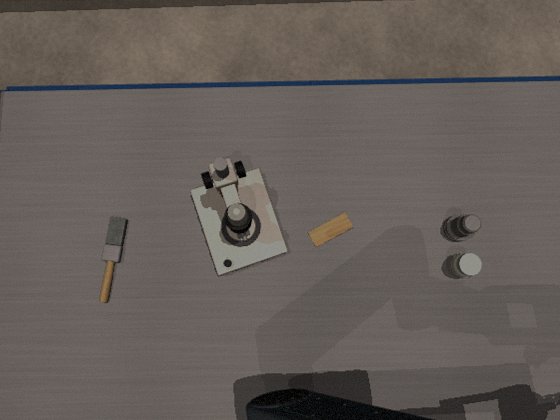

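View pics/side.png

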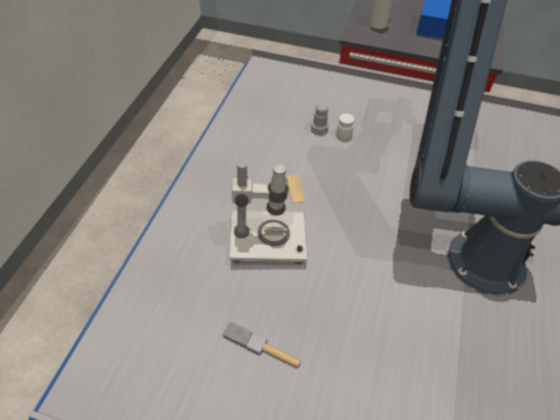

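The top view shows the base plate with corners near (191,192), (261,170), (287,253) and (219,275). The front right corner is (287,253). The shim runs from about (312,240) to (350,220). The chuck and jar are at (468,225) and (467,265), well clear, and the brush is at left. The side view agrees.

Run:
```python
from h import *
s=snap('top');im=s['color'];hsv=cv2.cvtColor(im,cv2.COLOR_RGB2HSV)
m=cv2.inRange(hsv,(8,90,90),(28,255,255));m[:,:290]=0;m[:,380:]=0
c=max(cv2.findContours(m,0,2)[0],key=cv2.contourArea)
r=cv2.boxPoints(cv2.minAreaRect(c));print('shim',np.round([ray(s,*p,0.008)[:2] for p in r],4).tolist(),r.tolist())
w=cv2.inRange(hsv,(0,0,135),(40,75,255));w[:150]=0;w[:,300:]=0;w[:,:170]=0
c=max(cv2.findContours(w,0,2)[0],key=cv2.contourArea)
r=cv2.boxPoints(cv2.minAreaRect(c));print('base',r.tolist(),cv2.contourArea(c))
for h in(.035,.042):print(np.round([ray(s,*p,h)[:2] for p in r],4).tolist())
big=cv2.resize(im[150:290,170:370],None,fx=4,fy=4,interpolation=3)
cv2.imwrite('pics/c1.png',big[:,:,::-1])
```

```text
shim [[0.5736, -0.0346], [0.6209, -0.1245], [0.5844, -0.1426], [0.5376, -0.053]] [[307.3184509277344, 231.9171905517578], [344.3821716308594, 211.7006378173828], [352.5605163574219, 226.6942596435547], [315.4967956542969, 246.9108123779297]]
base [[190.10003662109375, 190.3000030517578], [258.8000183105469, 167.40000915527344], [286.8000183105469, 251.40000915527344], [218.10003662109375, 274.29998779296875]] 3278.5
[[0.6739, 0.2411], [0.7267, 0.0783], [0.5261, 0.0153], [0.4762, 0.1737]]
[[0.6724, 0.2397], [0.7249, 0.078], [0.5256, 0.0154], [0.476, 0.1727]]
```

View pics/c1.png

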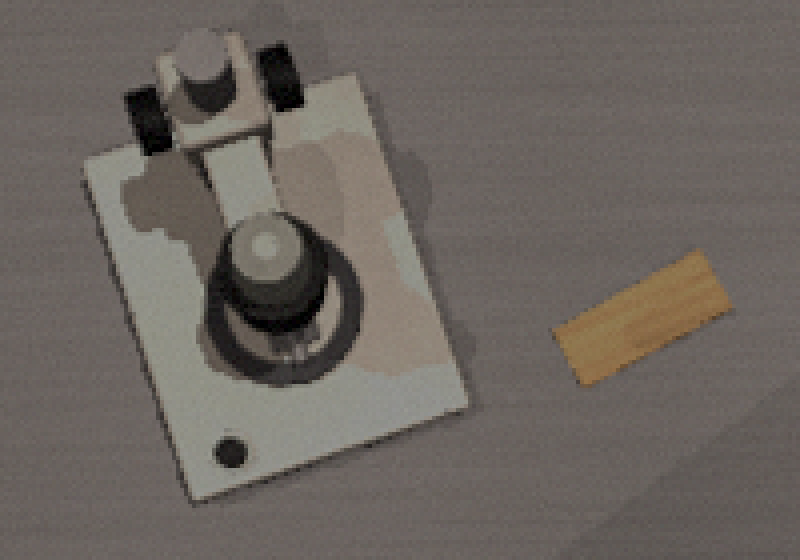

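The pixels give the foot at about (0.540, 0.042) and scope yaw of about 17.5°. The base measures 0.21 x 0.17, which matches the sizes given. The shim points to 117.6°, with its tip about 87 mm out from the foot and 11 mm forward of its line. I'll move above a point behind the shim's thick end, with the fingers nearly shut.

Emit:
servo_tool:
  targets:
    - [-26, -52, 0, 0, 0, -9]
    - [-53, -105, 0, 0, 0, -18]
    - [-79, -158, 0, 0, 0, -27]
    - [-106, -210, 0, 0, 0, -36]
    - [-132, -262, 0, 0, 0, -45]
    - [-158, -315, 0, 0, 0, -54]
    - [-185, -368, 0, 0, 0, -63]
    - [-211, -420, 0, 0, 0, -72]
    - [-238, -473, 0, 0, 0, -81]
    - [-264, -525, 0, 0, 0, -89.7]
  gripper: 10

```text
t: 1.4
tcp_pos: [0.6114, -0.1815, 0.231]
tool_rot: [0.988, 0.155, -0.0, -0.0]
force: [0.9, -1.2, -0.5]
finger_gap: 0.117
```

Emit:
servo_tool:
  targets:
    - [0, 0, 30, 0, 0, 0]
    - [0, 0, 30, 0, 0, 0]
    - [0, 0, 30, 0, 0, 0]

```text
t: 1.78
tcp_pos: [0.6101, -0.1837, 0.2016]
tool_rot: [0.988, 0.152, -0.0, -0.0]
force: [-0.5, -0.2, 0.3]
finger_gap: 0.118
```

Run:
```python
from h import *
from scipy.spatial.transform import Rotation as Ro
s=snap('wrist','w1.png');st=sense();print(st['t'],st['tcp_pos'],np.round(Ro.from_quat(st['tool_rot']).as_matrix(),3).tolist(),st['finger_gap'],st['force'])
for n,p in dict(tip=(.5556,-.0438,0),thL=(.5844,-.1426,0),foot=(.54,.042,0)).items():print(n,proj(s,p))
```

```text
1.825 [ 0.61034039 -0.18406353  0.20217009] [[0.954, 0.3, 0.001], [0.3, -0.954, -0.001], [0.001, 0.001, -1.0]] 0.11951422635762834 [ 0.49694335  0.69442886 -0.06459182]
tip [272.28343036   9.11646327]
thL [270.57529868 134.71196318]
foot [ 285.62132551 -114.6742871 ]
```

View pics/w1.png

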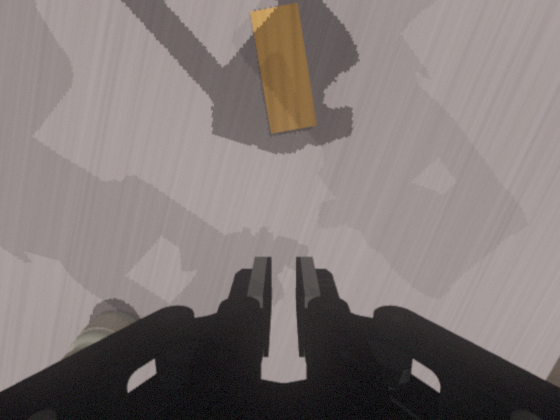

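The wrist view shows the shim end to end: its thick end corners are at (272,134) and (315,125), where the projection predicted. The jar at lower left is far from the fingers. I'll descend behind the shim now.

Emit:
servo_tool:
  targets:
    - [0, 0, 40, 0, 0, 0]
    - [0, 0, 80, 0, 0, 0]
    - [0, 0, 120, 0, 0, 0]
    - [0, 0, 160, 0, 0, 0]
    - [0, 0, 185, 0, 0, 0]
    - [0, 0, 194, 0, 0, 0]
    - [0, 0, 196, 0, 0, 0]
    - [0, 0, 196, 0, 0, 0]

```text
t: 2.82
tcp_pos: [0.6112, -0.1838, 0.0067]
tool_rot: [0.988, 0.152, 0.001, 0.001]
force: [0.5, -0.5, 0.3]
finger_gap: 0.118
```

Emit:
servo_tool:
  targets:
    - [0, -6, 0, 0, 0, 0]
    - [0, -12, 0, 0, 0, 0]
    - [0, -18, 0, 0, 0, 0]
    - [0, -24, 0, 0, 0, 0]
    - [0, -30, 0, 0, 0, 0]
    - [0, -36, 0, 0, 0, 0]
    - [0, -42, 0, 0, 0, 0]
    - [0, -48, 0, 0, 0, 0]
    - [0, -54, 0, 0, 0, 0]
    - [0, -60, 0, 0, 0, 0]

```text
t: 4.08
tcp_pos: [0.5921, -0.1255, 0.0053]
tool_rot: [0.988, 0.152, -0.0, -0.0]
force: [-1.0, -0.3, 0.4]
finger_gap: 0.117
```

Run:
```python
from h import *
s=snap('wrist');st=sense();print(st['t'],st['tcp_pos'],st['force'])
t=snap('top')
A=s['color'];B=cv2.resize(t['color'][170:290,220:400],None,fx=4,fy=4)
cv2.imwrite('pics/w2.png',A[:,:,::-1])
for s,z,b in((t,.008,(290,380)),(s,.008,(0,560))):
    m=cv2.inRange(cv2.cvtColor(s['color'],cv2.COLOR_RGB2HSV),(8,90,80),(28,255,255));m[:,:b[0]]=0;m[:,b[1]:]=0
    c=max(cv2.findContours(m,0,2)[0],key=cv2.contourArea);r=cv2.boxPoints(cv2.minAreaRect(c))
    P=np.array([ray(s,*p,z)[:2] for p in r])-[.54,.042]
    ex=np.array([.954,.3]);ey=np.array([-.3,.954]);print(r.round().tolist(),np.round(np.c_[P@ex,P@ey]*1e3,1).tolist())
```

```text
4.125 [ 0.59153764 -0.1246555   0.00524224] [-0.36281007  0.65608791  0.31674909]Traceback (most recent call last):
  File "<stdin>", line 8, in <module>
ValueError: max() iterable argument is empty
```

View pics/w2.png

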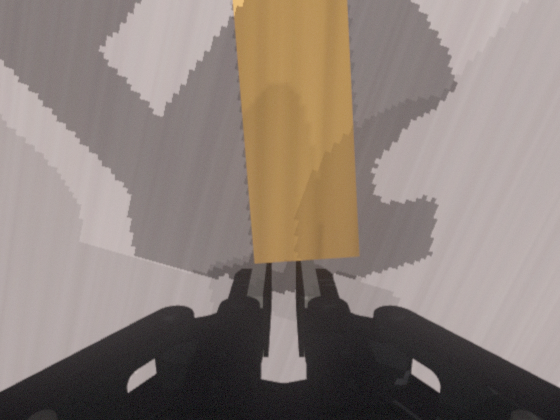

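The shim has turned most of the way. Its thick end runs from (253,262) to (358,256), about 8 mm right of the finger centre. I'll measure its lateral offset and remaining angle.

```bash
cat > m.py <<'E'
from h import *
s=snap('wrist');st=sense()
ex=np.array([.954,.3]);ey=np.array([-.3,.954])
sc=lambda p:np.array([(p[:2]-[.54,.042])@ex,(p[:2]-[.54,.042])@ey])*1e3
print(st['t'],'tcp',sc(st['tcp_pos']).round(1),st['tcp_pos'][2],'F xyz scope',(st['force'][:2]@ex).round(1),(st['force'][:2]@ey).round(1))
hsv=cv2.cvtColor(s['color'],cv2.COLOR_RGB2HSV);m=cv2.inRange(hsv,(8,90,40),(28,255,255))
c=max(cv2.findContours(m,0,2)[0],key=cv2.contourArea)
mm=np.zeros_like(m);cv2.drawContours(mm,[c],-1,255,-1)
vb=c[:,0,1].max();yth=sc(ray(s,300,vb,.016))[1]
L=[];Rr=[]
for v in range(max(c[:,0,1].min(),5),vb-12,5):
    u=np.where(mm[v])[0]
    for e,l in((u.min(),L),(u.max(),Rr)):
        z=.016
        for _ in range(3):
            p=sc(ray(s,e,v,z));z=np.clip(.016-(p[1]-yth)*.145e-3,.0015,.016)
        l.append(p)
print('thick y',yth.round(1))
for n,l in(('L',L),('R',Rr)):
    l=np.array(l);k=np.polyfit(l[:,1],l[:,0],1);print(n,'slope deg',np.degrees(np.arctan(k[0])).round(2),'x at thick',np.polyval(k,yth).round(1),'x at tip',np.polyval(k,yth+100).round(1),len(l),l[0].round(1))
E
python3 m.py
```

```text
4.225 tcp [  -0.6 -175.4] 0.0052920313867101665 F xyz scope 0.5 0.3
thick y -164.9
L slope deg -3.82 x at thick -12.2 x at tip -18.8 50 [-18.5 -72.3]
R slope deg -3.79 x at thick 27.7 x at tip 21.1 50 [ 21.7 -72.2]
```

Emit:
servo_tool:
  targets:
    - [0, -5, 0, 0, 0, 0]
    - [0, -10, 0, 0, 0, 0]
    - [0, -15, 0, 0, 0, 0]
    - [0, -20, 0, 0, 0, 0]
    - [0, -25, 0, 0, 0, 0]
    - [0, -30, 0, 0, 0, 0]
    - [0, -30, 0, 0, 0, 0]

```text
t: 5.1
tcp_pos: [0.5828, -0.0967, 0.0052]
tool_rot: [0.988, 0.152, -0.0, -0.0]
force: [0.1, 1.1, -0.1]
finger_gap: 0.117
```

```bash
python3 m.py
python3 - <<'E'
from h import *
snap('wrist','w3.png')
E
```

```text
5.15 tcp [  -0.6 -145.5] 0.005263074824154182 F xyz scope 0.2 0.3
thick y -135.1
L slope deg 0.04 x at thick -12.7 x at tip -12.6 50 [-12.5 -42.6]
R slope deg 0.16 x at thick 26.9 x at tip 27.2 50 [ 27.3 -42.4]
```

View pics/w3.png

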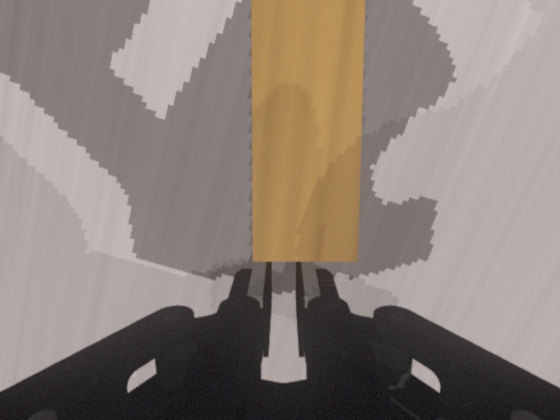

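The shim is now square to the scope within 0.2°. Its tip is about 35 mm short of the foot and the centre is 7 mm off the foot line, so the foot lands well inside the 40 mm width. I'll push it under.

Emit:
servo_tool:
  targets:
    - [0, -4, 0, 0, 0, 0]
    - [0, -8, 0, 0, 0, 0]
    - [0, -12, 0, 0, 0, 0]
    - [0, -16, 0, 0, 0, 0]
    - [0, -20, 0, 0, 0, 0]
    - [0, -24, 0, 0, 0, 0]
    - [0, -27, 0, 0, 0, 0]
    - [0, -30, 0, 0, 0, 0]

```text
t: 6.2
tcp_pos: [0.5744, -0.0687, 0.0054]
tool_rot: [0.988, 0.152, 0.0, 0.0]
force: [0.7, -2.6, 0.9]
finger_gap: 0.116
```

Emit:
servo_tool:
  targets:
    - [0, -2, 0, 0, 0, 0]
    - [0, -4, 0, 0, 0, 0]
    - [0, -6, 0, 0, 0, 0]
    - [0, -8, 0, 0, 0, 0]

```text
t: 6.7
tcp_pos: [0.5718, -0.061, 0.0053]
tool_rot: [0.988, 0.152, 0.0, 0.0]
force: [1.6, -3.3, 1.4]
finger_gap: 0.114
```

Emit:
servo_tool:
  targets:
    - [0, -2, 0, 0, 0, 0]
    - [0, -4, 0, 0, 0, 0]
    - [0, -6, 0, 0, 0, 0]
    - [0, -8, 0, 0, 0, 0]

```text
t: 7.2
tcp_pos: [0.5693, -0.0533, 0.0053]
tool_rot: [0.988, 0.152, -0.0, -0.0]
force: [1.0, -1.9, 0.8]
finger_gap: 0.118
```

```bash
cat > b.py <<'E'
from h import *
import sys
t=snap('top',sys.argv[1])
hsv=cv2.cvtColor(t['color'],cv2.COLOR_RGB2HSV)
w=cv2.inRange(hsv,(0,0,135),(40,75,255));w[:150]=0;w[:,300:]=0;w[:,:170]=0
c=max(cv2.findContours(w,0,2)[0],key=cv2.contourArea)
print('base',np.round(cv2.boxPoints(cv2.minAreaRect(c)),1).tolist())
E
python3 m.py; python3 b.py t4.png
```

```text
7.25 tcp [ -0.7 -99.3] 0.005291189774018542 F xyz scope 0.2 -1.8
thick y -89.7
L slope deg 2.88 x at thick -14.3 x at tip -9.3 37 [  9.1 -18.2]
R slope deg 0.12 x at thick 26.7 x at tip 26.9 37 [ 26.7 -18.1]
base [[212.6999969482422, 182.60000610351562], [257.6000061035156, 166.89999389648438], [277.3999938964844, 223.8000030517578], [232.60000610351562, 239.39999389648438]]
```

Entry forces matched the expected 2 to 6 N, and it is now sliding at about 2 N. The tip is at about +10 mm. I'll keep pushing and watch the force.

Emit:
servo_tool:
  targets:
    - [0, -2, 0, 0, 0, 0]
    - [0, -4, 0, 0, 0, 0]
    - [0, -6, 0, 0, 0, 0]
    - [0, -8, 0, 0, 0, 0]
    - [0, -10, 0, 0, 0, 0]

```text
t: 7.92
tcp_pos: [0.5663, -0.0437, 0.0053]
tool_rot: [0.988, 0.152, -0.0, -0.0]
force: [1.6, -1.6, 0.8]
finger_gap: 0.117
```

Emit:
servo_tool:
  targets:
    - [0, -2, 0, 0, 0, 0]
    - [0, -4, 0, 0, 0, 0]
    - [0, -6, 0, 0, 0, 0]
    - [0, -8, 0, 0, 0, 0]

```text
t: 8.43
tcp_pos: [0.5639, -0.0361, 0.0053]
tool_rot: [0.988, 0.152, -0.0, -0.0]
force: [1.2, -2.7, 0.5]
finger_gap: 0.113
```

Emit:
servo_tool:
  targets:
    - [0, -1, 0, 0, 0, 0]
    - [0, -2, 0, 0, 0, 0]
    - [0, -3, 0, 0, 0, 0]

```text
t: 8.8
tcp_pos: [0.563, -0.0334, 0.0053]
tool_rot: [0.988, 0.152, -0.0, -0.0]
force: [0.8, -1.8, 0.9]
finger_gap: 0.116
```

```bash
python3 m.py
python3 - <<'E'
from h import *
t=snap('top');s=snap('side');w=snap('wrist')
f=lambda a,r,c:cv2.resize(a['color'][r:r+140,c:c+133],(400,420),interpolation=3)
cv2.imwrite('pics/c5.png',np.hstack([f(t,150,180),f(s,145,210)])[:,:,::-1])
E
```

```text
8.85 tcp [ -0.7 -78.6] 0.00529531909357904 F xyz scope -0.3 -2.2
thick y -68.8
L slope deg 11.55 x at thick -17.0 x at tip 3.5 23 [ 22.2 -21.4]
R slope deg -0.07 x at thick 26.7 x at tip 26.6 23 [ 25.9 -21.4]
```

View pics/c5.png

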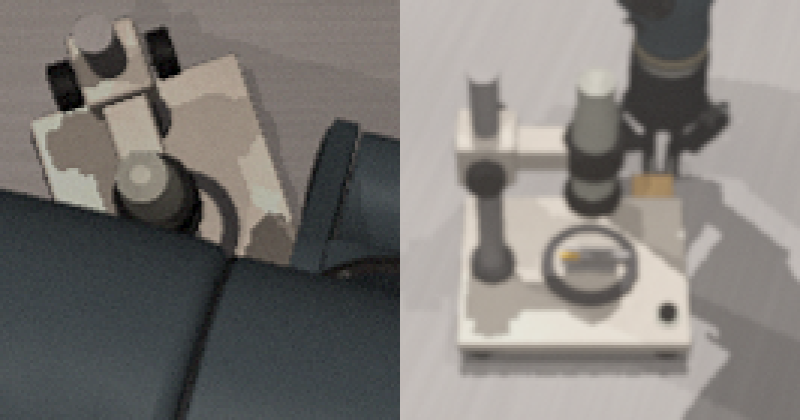

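The side crop shows the shim at (652,185) behind the base's right edge, with the fingers behind it and the scope standing in place. The tip is at about +31 mm and the force is still in the sliding range. From here I'll go in small steps until it goes tight.

Emit:
servo_tool:
  targets:
    - [0, -1, 0, 0, 0, 0]
    - [0, -2, 0, 0, 0, 0]
    - [0, -2, 0, 0, 0, 0]

```text
t: 9.38
tcp_pos: [0.5624, -0.0314, 0.0053]
tool_rot: [0.988, 0.152, -0.0, -0.0]
force: [1.0, -1.0, -0.1]
finger_gap: 0.113
```

Emit:
servo_tool:
  targets:
    - [0, -1, 0, 0, 0, 0]
    - [0, -2, 0, 0, 0, 0]
    - [0, -2, 0, 0, 0, 0]

```text
t: 9.75
tcp_pos: [0.5621, -0.0297, 0.0053]
tool_rot: [0.988, 0.152, 0.0, 0.0]
force: [1.4, -3.9, 0.3]
finger_gap: 0.117
```

Emit:
servo_tool:
  targets:
    - [0, -0.5, 0, 0, 0, 0]
    - [0, -1, 0, 0, 0, 0]
    - [0, -1, 0, 0, 0, 0]

```text
t: 10.12
tcp_pos: [0.5618, -0.0288, 0.0053]
tool_rot: [0.988, 0.152, 0.0, 0.0]
force: [1.8, -4.7, -1.0]
finger_gap: 0.119
```

```bash
python3 m.py
python3 - <<'E'
from h import *
s=snap('side');cv2.imwrite('pics/s6.png',s['color'][:,:,::-1]);a=cv2.imread('pics/side.png')[:,:,::-1]
# sub-pixel shift of patches side start->now
for n,(u,v,w,h) in dict(tubetop=(268,160,22,20),coltop=(234,158,18,20),leftedge_rear=(226,250,30,18),leftedge_front=(285,240,26,28)).items():
    r=cv2.matchTemplate(s['color'][v-12:v+h+12,u-12:u+w+12],np.ascontiguousarray(a[v:v+h,u:u+w]),5);_,m,_,l=cv2.minMaxLoc(r);print(n,m.__round__(3),l[0]-12,l[1]-12)
E
```

```text
10.175 tcp [ -0.5 -74.1] 0.005340201155130172 F xyz scope -0.2 -5.8
thick y -64.9
L slope deg 10.32 x at thick -15.9 x at tip 2.4 21 [ 13.  -22.5]
R slope deg -0.1 x at thick 26.9 x at tip 26.8 21 [ 26.7 -22.5]
tubetop 0.774 -5 4
coltop 0.958 -4 6
leftedge_rear 0.943 -1 2
leftedge_front 0.943 -1 1
```

The force rose from about 2 N to about 5.5 N over the last 2 to 3 mm, so the shim has gone tight. The tip is at about +36 mm, as expected. I'll add a small nudge for margin, then back off and check from a clear view.

Emit:
servo_tool:
  targets:
    - [0, -0.4, 0, 0, 0, 0]
    - [0, -0.7, 0, 0, 0, 0]
    - [0, -0.7, 0, 0, 0, 0]

```text
t: 10.6
tcp_pos: [0.5616, -0.0282, 0.0053]
tool_rot: [0.988, 0.152, 0.0, 0.0]
force: [1.7, -5.0, -1.2]
finger_gap: 0.118
```

Emit:
servo_tool:
  targets:
    - [0, 5, 0, 0, 0, 0]
    - [0, 15, 0, 0, 0, 0]
    - [0, 35, 0, 0, 0, 0]
    - [0, 60, 0, 0, 0, 0]
    - [0, 80, -30, 0, 0, 0]
    - [0, 100, -70, 0, 0, 0]
    - [0, 100, -120, 0, 0, 0]
    - [0, 100, -170, 0, 0, 0]
    - [0, 100, -170, 0, 0, 0]

```text
t: 11.72
tcp_pos: [0.5948, -0.1263, 0.1803]
tool_rot: [0.988, 0.151, 0.005, 0.003]
force: [0.3, 0.3, -0.3]
finger_gap: 0.113
```

```bash
python3 - <<'E'
from h import *
t=snap('top');s=snap('side');w=snap('wrist','w7.png');a=cv2.imread('pics/side.png')[:,:,::-1];b=cv2.imread('pics/top.png')[:,:,::-1]
f=lambda a:cv2.resize(np.ascontiguousarray(a[145:285,210:343]),(400,420),interpolation=3)
cv2.imwrite('pics/c7.png',np.hstack([f(a),f(s['color'])])[:,:,::-1])
st=sense();print(st['t'],st['tcp_pos'],st['force'])
# predicted motion of scope points from lean (0.07 about diag through feet RR, LF) to level
from scipy.spatial.transform import Rotation as Ro
W=Ro.from_euler('z',17.5,degrees=True);o=np.array([.54,.042,0])-W.apply([-.085,-.065,0])
ax=np.array([170,-130,0])/214.;p0=np.array([.085,-.065,0])
def pt(p,ang):
    return o+W.apply(p0+Ro.from_rotvec(ax*ang).apply(np.array(p)-p0))
sg=1 if pt([-.085,-.065,.007],.07)[2]<.007 else -1
for n,p,(u,v,ww,h) in (('coltop',[.075,0,.34],(234,158,18,20)),('plateLR',[.105,.085,.042],(226,250,30,18)),('plateLF',[-.105,.085,.042],(285,240,26,28))):
    for cam,c,ref in(('side',s,a),('top',t,b)):
        d=proj(c,pt(p,0))-proj(c,pt(p,sg*.07))
        q=proj(c,pt(p,sg*.07));u,v=(np.round(q)-11).astype(int)
        T=np.ascontiguousarray(ref[v:v+22,u:u+22]);r=cv2.matchTemplate(np.ascontiguousarray(c['color'][v-12:v+34,u-12:u+34]),T,5);_,m,_,l=cv2.minMaxLoc(r)
        print(n,cam,q.round(),'pred',d.round(1),'meas',l[0]-12,l[1]-12,round(m,2))
E
python3 b.py t7.png
```

```text
11.875 [ 0.59071581 -0.12405991  0.17457822] [ 0.46457043  0.01401638 -0.78349651]
coltop side [243. 150.] pred [-6.6  6.4] meas 3 -6 0.67
coltop top [219. 158.] pred [-12.9  -4. ] meas -9 -4 0.68
plateLR side [229. 255.] pred [-0.6  2.7] meas -1 2 0.9
plateLR top [190. 188.] pred [-0.5  0.4] meas -1 0 0.45
plateLF side [307. 258.] pred [-0.6  0.8] meas -1 1 0.97
plateLF top [217. 275.] pred [-1.2 -0.4] meas -1 0 0.92
base [[158.5, 165.6999969482422], [280.3999938964844, 123.4000015258789], [320.3999938964844, 238.5], [198.39999389648438, 280.79998779296875]]
```

View pics/c7.png

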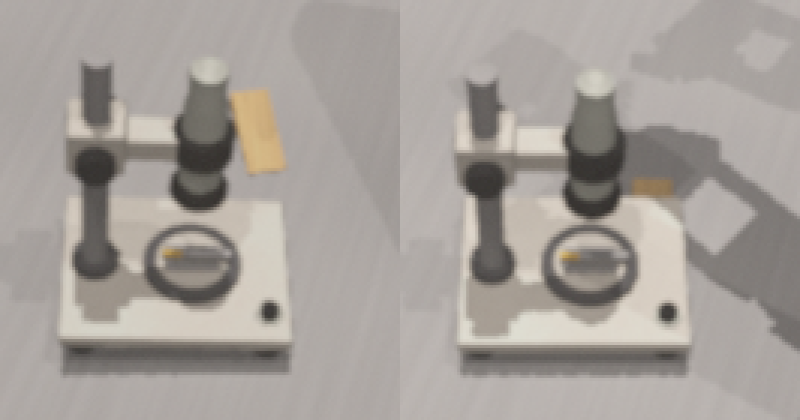

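View pics/w7.png

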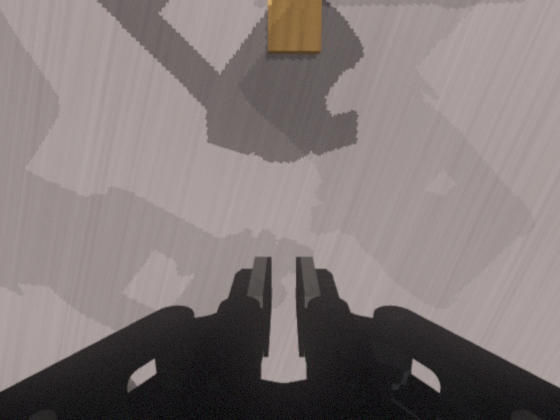

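The side crops show the scope before and after: the column top moved from (97,62) to (82,73) and the shim is tucked in at the right. The wrist view shows the shim's thick end square at (268–321,52). I'll do one subpixel tilt check by triangulating the column and tube tops before and after.

Run:
```python
from h import *
t=snap('top');s=snap('side');a=cv2.imread('pics/side.png')[:,:,::-1];b=cv2.imread('pics/top.png')[:,:,::-1]
K=8
def mt(ref,cur,u,v,h):
    g=lambda i,m:cv2.resize(cv2.cvtColor(np.ascontiguousarray(i[v-h-m:v+h+m,u-h-m:u+h+m]),cv2.COLOR_RGB2GRAY),None,fx=K,fy=K,interpolation=cv2.INTER_CUBIC)
    r=cv2.matchTemplate(g(cur,14),g(ref,0),5);_,m,_,l=cv2.minMaxLoc(r);return np.array(l)/K-14,round(m,3)
def tri(p,q):
    o=[];d=[]
    for c,x in((s,p),(t,q)):
        A=ray(c,*x,0);B=ray(c,*x,.5);o.append(A);d.append((B-A)/np.linalg.norm(B-A))
    M=sum(np.eye(3)-np.outer(k,k) for k in d);y=sum((np.eye(3)-np.outer(k,k))@w for k,w in zip(d,o));X=np.linalg.solve(M,y)
    return X
W=17.5*np.pi/180;ex=np.array([np.cos(W),np.sin(W),0]);ey=np.array([-np.sin(W),np.cos(W),0])
for n,p,q in(('col',(242,167),(221,162)),('tube',(279,170),(236,211)),('knob',(300,249),(228,263))):
    dp,m1=mt(a,s['color'],*p,7);dq,m2=mt(b,t['color'],*q,7)
    X0=tri(p,q);X1=tri(p+dp,q+dq);D=(X1-X0)*1e3
    print(n,dp,m1,dq,m2,X0.round(3),'disp scope xyz mm',(D@ex).round(1),(D@ey).round(1),D[2].round(1))
```

```text
col [-4.625  5.625] 0.981 [-9.875 -3.5  ] 0.865 [0.67  0.134 0.288] disp scope xyz mm 11.7 15.6 -2.9
tube [-4.625  4.375] 0.989 [-10.375  -3.375] 0.87 [0.583 0.107 0.28 ] disp scope xyz mm 11.4 15.9 1.3
knob [-0.625  0.5  ] 0.993 [-1.25 -0.5 ] 0.981 [0.502 0.151 0.037] disp scope xyz mm 1.9 2.3 0.9
```

Relative to the low knob, the tops swung by 0.066 rad against 0.068 expected. That leaves about 0.002 rad of tilt and only about 1 mm of base shift. The arm is clear, so I'm handing in.

```bash
python3 -c "
from station import *
print(sense()['t'],sense()['force']);print(sign_off())"
```

```text
12.025 [ 0.49275982 -0.96488243 -0.07452486]
the job is handed in; nothing more can be done
None
```

I pushed the shim thin end first under the bare foot with nearly shut fingertips on its thick end, backed the arm off clear and handed the job in at 12 s. No verdict was reported.

**How it went:** The straight push also turned the shim square to the microscope, from 10° askew to within 0.2°. Entry and sliding took about 2–4 N. The force then rose to about 5–6 N as the shim went tight, with its tip about 36 mm past the foot (37 mm expected).

**Last checks:**
- **Level:** The column and tube tops swung back 0.066 rad, against 0.068 rad expected from the 7 mm gap. That leaves about 0.002 rad of tilt, accurate to a few mrad.
- **Position:** The base moved about 1–2 mm, close to what I can measure.
- **Robot clear:** The fingers were free, with no force above sensor noise.

**Weaker points:**
- **Off line:** The shim sits about 7 mm off the foot's line, still well within its 40 mm width.
- **Foot loads:** I could not measure the load on each foot. That all four carry weight is inferred from the rise in force and the level check.
- **Disagreeing checks:** A rougher whole-pixel image match and the later base-outline fit disagreed with this. Poor matches and shadow explain that, so I left them out.

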